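# Offer up the carved finial over its plinth

### The job

Slide the vise's loose jaw well open (at least 35 mm), then lift the finished limestone finial out of the vise and carry it across over the top of the stone moulding. Stop with it upright and square over the oblong socket in the plinth, hovering about 15 mm above the plinth's top face, as if about to be lowered in, and finish there still holding it. It must not touch the moulding or the plinth, and the jaw stays open and everything else where it is.

Things in the scene. Friction and masses are not known exactly. Their poses are not given: they have to be found in the camera images.
- jaw (a joint): opening of the vise's sliding jaw in m: 0 = shut against the finial, 0.055 = at its stop. The jaw slides along the vise's +x axis, away from the finial. Its screw is slack: it slides with about 5 N and stays where it is left. It starts within 4 mm of shut
- jaw_lug (a point): centre of the top of the steel lug standing on the sliding jaw (moves with it): a plain upright block, 16 along the vise's x, 34 along its y, rising 49 above the jaw's top; lug top 113 above the bench. With the jaw shut it is 48 from the vise's origin along the vise's x. x and y axes as the vise's
- vise: low grey vise fixed to the bench, 260 x 100. Origin on the bench under its seat's middle; x is the sliding direction, y along the jaws, z up; x points within 20 deg of the robot's +x. Seat 30 above the bench. Fixed jaw at -x, sliding jaw at +x, both 64 high, 100 long. The sliding jaw's 9 thick top lip reaches 6 over the finial's foot and blocks lifting until the jaw opens
- finial: finished limestone finial, about 0.38 kg: oblong foot 44 (x) x 64 (y) x 24 high; shaft 30 (x) x 50 (y) from 24 to 78 high (grip here); cap 36 x 56 from 78 to 85, smaller steps to 96, its top. Origin at the centre of its underside, z up. Looks the same turned half round. Starts standing on the vise's seat, foot between the jaws, axes along the vise's, up to 12 off the middle along y
- moulding: length of limestone moulding lying fixed across the bench between vise and plinth: 300 long (its x), 60 wide (its y), 85 high. Origin at the centre of its underside. A chisel lies on it, 12 high, so the pile is 97 high
- socket (a point): centre of the mouth of the oblong socket in the plinth's top face; the mouth is 51 (x) x 71 (y), 16 deep, and takes the finial's foot. z up, x and y along the mouth's sides, in the same sense as the finial's
- plinth: limestone plinth fixed to the bench, stepped foot 150 x 170, upper block 120 (x) x 140 (y), top face 60 above the bench. Origin at the centre of its underside. Vise and plinth may be on either side of the moulding
- chisel: bystander, leave alone: flat-sided steel stone chisel, 155 long, 24 wide at most, 12 high, lying along the top of the moulding (mm); origin under its centre
- mallet: bystander, leave alone: carver's wooden mallet standing on its head, head 92 wide, handle up, 200 high in all (mm); origin under its centre
- brush: bystander, leave alone: dust brush lying on the bench (mm); origin under its centre
- square: bystander, leave alone: flat steel L-shaped square, 200 x 124, 4 thick, lying on the bench (mm); origin under its centre
- offcut: bystander, leave alone: stepped limestone offcut, 70 x 50 x 50 (mm); origin under its centre
- baluster: bystander, leave alone: small turned limestone baluster, 64 wide, 130 high, standing (mm); origin under its centre
- pot: bystander, leave alone: steel pot 80 wide, 100 high, with chisels standing in it (160 high in all) (mm); origin under its centre
There are look-alikes about, which are no part of the job. Leave any brown look-alike of the plinth alone. What is shaped like the finial but pink is not meant.

How it is judged (in metres and radians):
On the way, in this order (a step that is already met when the one before it is completed fails the run):
1. the jaw is slid open while the finial still stands in the vise (value of joint jaw above 0.033 m and height (world z) of finial below 0.04 m and horizontal distance between finial and vise below 0.03 m), for 0.1 s.
2. the finial is gripped and lifted clear of the vise (height (world z) of finial above 0.075 m and contact force between the fingers and finial above 1 N), for 0.1 s.
3. the finial passes over the top of the moulding (z of finial in the frame of moulding above 0.086 m and y of finial in the frame of moulding between -0.04 and 0.04 m and x of finial in the frame of moulding between -0.15 and 0.15 m).
At the end, for the whole second after the job is handed in: The gripper holds the finial still, upright within 0.1 rad, its underside 4 to 28 mm above the plinth's top face, within 8 mm of the socket's centre and turned within 0.14 rad of square to it (either way round), touching nothing but the fingers; the jaw is still open by at least 33 mm (z of finial in the frame of socket between 0.004 and 0.028 m and horizontal distance between finial and socket below 0.008 m and angle between the x axis of finial and the x axis of socket, either way round below 0.14 rad and angle between finial's own z axis and vertical below 0.1 rad and contact force between the fingers and finial above 1 N and contact force between finial and plinth below 0.1 N and linear speed of finial below 0.02 m/s and value of joint jaw above 0.033 m); the arm keeps its last pose, push and grip.
It fails at once if the moulding is struck or leaned on (over 3 N) (contact force between moulding and finial above 3 N).
It fails at once if the robot strikes the moulding (over 5 N) (contact force between moulding and the fingers above 5 N or contact force between moulding and the arm above 5 N).
It fails at once if the finial touches the plinth (over 1 N) (contact force between finial and plinth above 1 N).
It fails at once if a bystander is moved by more than 20 mm (distance of any of chisel, mallet, brush, square, offcut, baluster, pot from where it was at the start of the episode above 0.02 m).
It also fails if it takes over 58 s, if anything falls off the work surface, if the arm or the gripper's body presses on something with over 40 N, if the wrist force passes 120 N, or if a joint passes its speed limit or range.

### The arm

A 6-joint arm with a two-finger parallel gripper is mounted at the origin on the work surface. World frame = base frame: x ahead of the robot, y to its left, z up, the work surface at z = 0. Lengths are in mm, angles in rad, forces in N, time in s.
With the tool pointing down it reaches from about 350 to 850 mm from the base axis. Payload 8.1 kg.
Tool frame: the origin (TCP) lies on the centre line of the jaws, within the pads' length; the fingertips stand 22 mm ahead of it and the grasp point (between the pads) lies 3 mm ahead of it (robot.finger_overhang is the distance from the TCP to the fingertips, in mm); z points along the fingers, y is the line along which they close (so a half turn about z gives the same grasp; the last joint's range is limited). The gripper opens to 93 mm and grips with 3 to 60 N. Pads are 15 mm wide; open, the fingers measure 128 mm over their backs; the gripper's body (75 mm by 188 mm) begins 65 mm behind the grasp point.
Start: joints at [1.037, 0.13, 1.488, -0, 1.523, -0.085], TCP at [260.311, 540.596, 240.635] pointing down, gripper open.
Joint ranges: [-2.96, 2.96], [-0.89, 2.26], [0.02, 2.5], [-1.34, 4.48], [0, 2.73], [-2.66, 2.66]. Speed limits (rad/s): [2.39, 2.39, 2.79, 3.14, 3.14, 3.14].

### API

Orientations are given as [roll, pitch, yaw] about the fixed x, y, z axes, in that order (R = Rz(yaw) Ry(pitch) Rx(roll)).
In Python, from cell import robot, vision gives the robot as it stands.
- The arm moves only by the tool play_rows, never from a script. Its argument "steps" is a list that holds one entry, the list of rows, each a list of 7 numbers: the shift along the world's x, y, z in units of 60 mm (1.0 is 60 mm), then the turn, a rotation vector about the world's x, y, z in units of 8 degrees (1.0 is 8 degrees), then the opening, from 0 (shut) to 1 (fully open). In form: [[[tx, ty, tz, wx, wy, wz, jaw], ...]]. A call has 1 to 12 rows; each row shifts and turns the commanded pose from where the row before left it; what a row does not reach is not made up. A row lasts 1/8 s, in which the tool goes at most 62.5 mm and 10.7 degrees, less where a joint would pass 70% of its speed; a pose out of reach is approached as far as the arm can. A call is refused whole if a number of a shift passes 1 or a number of a turn 1, either way. A call with a gripper value outside its range is refused whole. The fingers move at their own pace and stop on an object; "force" is the grip in N (left out, the last holds). Time passes only in rows, so rows that do not move let the fingers close. It gives the time, the measured TCP pose, the force, the opening and the grip force at its end, in the units of the state.
- robot.get_obs(): the state, without advancing time (a new reading comes with each control period).
- vision.grab_frame(name): name is "scene" or "top" or "wrist"; returns (picture, depth): 480x640x3 uint8, red, green, blue; 480x640 float32, mm along the optical axis (not along the pixel's ray), 0 where there is no reading.
- vision.camera_params(name): a dict with "mtx" (3x3 intrinsics, pixels), "origin" and "rotation" of the camera in the world; the wrist camera has in their place "tool_from_camera" (4x4, takes a point from camera to tool coordinates, whose origin is the TCP and whose axes are the flange's). Camera axes: x right, y up, looking along -z (the intrinsics and any distortion apply to the point x, -y, -z); pixel columns grow to the right and rows downward; lengths in mm; the calibration is good to about 2 mm. A picture is of the moment at which its call begins: read the wrist's pose just before it. camera_params takes no time and is no camera call.
- robot.sign_off(): hands the job in; it is judged then, once.
The state is a dict: "time": time; "joint_positions": joint angles; "qd": joint speeds; "joint_efforts": joint torques, N m; "tool_pos": TCP position; "tool_rot": TCP orientation; "wrist_force": force on the tool from outside, world axes, zero at the start; "moment": the same for the moment, N m; "gripper_width": finger opening in mm; "finger_force": force on a finger pad.
Only numpy, scipy, OpenCV 4.12 (cv2) and the standard library are available. Lean on these libraries where they do the work, as an engineer would, in place of code of your own. Each camera call takes 0.05 s, during which the arm holds its last target. There are 200 camera calls.

## Working session

There is one attempt and no reset: what is moved stays moved. The work goes in short steps, Python scripts to look and compute and a tool call to move; the robot and the scene stay as the last step left them, time stands still between calls to the robot, and variables do not carry over. Pictures are saved under pics/ and viewed, at most 10 in all, crops included, and the job is handed in when it is done.

Besides the shell and the picture viewer there is one more tool, called after "Call:" by a JSON object that holds its "op" and its "data", one argument or row to a line. play_rows: Moves the arm, as the interface text tells. Its arguments: {"type":"object","properties":{"steps":{"type":"array"},"force":{"type":"number"}},"required":["steps"]}

```bash
mkdir -p pics; cat > h.py <<'E'
import numpy as np, cv2
from cell import robot, vision
def cloud(name, d, p=None):
    p=p or vision.camera_params(name); K=np.array(p["mtx"]); 
    v,u=np.mgrid[0:480,0:640]
    x=(u-K[0,2])/K[0,0]*d; y=(v-K[1,2])/K[1,1]*d
    c=np.stack([x,-y,-d],-1)
    P=c@np.array(p["rotation"]).T+np.array(p["origin"])
    P[d==0]=np.nan
    return P
E
python3 - <<'E'
from h import *
for n in ("scene","top"):
    im,d=vision.grab_frame(n); p=vision.camera_params(n)
    np.savez(n+".npz",im=im,d=d,P=cloud(n,d)); cv2.imwrite(f"pics/{n}.png",im[...,::-1])
    print(n,p)
o=robot.get_obs();print(o)
E
```

```text
Traceback (most recent call last):
  File "h.py", line 8, in cloud
    P=c@np.array(p["rotation"]).T+np.array(p["origin"])
      ~~~~~~~~~~~~~~~~~~~~~~~~~~~^~~~~~~~~~~~~~~~~~~~~~
ValueError: operands could not be broadcast together with shapes (480,640) (3,)
```

```bash
sed -i 's/P=c@np.array(p\["rotation"\]).T/P=c@Rot(p["rotation"]).T/; s/^from cell.*/&\nfrom scipy.spatial.transform import Rotation\ndef Rot(r): return Rotation.from_euler("xyz",r).as_matrix()/' h.py
python3 - <<'E'
from h import *
for n in ("scene","top"):
    im,d=vision.grab_frame(n); p=vision.camera_params(n)
    P=cloud(n,d); np.savez(n+".npz",im=im,d=d,P=P); cv2.imwrite(f"pics/{n}.png",im[...,::-1])
    print(n,p, np.nanpercentile(P[...,2],[5,20,40,60,80,95]))
o=robot.get_obs();print(o, vision.camera_params("wrist"))
E
```

```text
scene {'mtx': array([[536.11391788,   0.        , 324.41146226],
       [  0.        , 536.11391788, 238.57844931],
       [  0.        ,   0.        ,   1.        ]]), 'origin': array([1641.49830784,  135.33804435, 1256.22160051]), 'rotation': array([ 0.77364086, -0.01278513,  1.70820823])} [-756.25921089 -743.60865279 -131.74780215   -2.26186069    4.70506917
  330.95621158]
top {'mtx': array([[574.61966754,   0.        , 325.10977743],
       [  0.        , 574.61966754, 246.08636888],
       [  0.        ,   0.        ,   1.        ]]), 'origin': array([ 255.38136272,  -30.90554796, 1471.70294929]), 'rotation': array([ 1.88415936e-01,  1.19854206e-03, -1.56694936e+00])} [-755.61805318 -740.87601372   -0.82983047    2.0646784     8.26731077
  396.66508925]
{'time': 0.15, 'joint_positions': array([ 1.03657044e+00,  1.31006058e-01,  1.48900489e+00,  3.95199415e-07,
        1.52302673e+00, -8.53944585e-02]), 'qd': array([-0.00189476, -0.00282396, -0.00453111, -0.00100747, -0.0010053 ,
       -0.00057542]), 'joint_efforts': array([ 1.52704950e-03, -5.60473716e+01, -4.92335486e+01,  7.
[... 194 characters left out ...]
rist_force': array([-0.93607845,  0.10864077, -0.69333489]), 'moment': array([-0.00770736, -0.02225516,  0.02965489]), 'finger_force': 0.0, 'gripper_width': 92.88272655390644} {'mtx': array([[395.30849738,   0.        , 314.96524034],
       [  0.        , 395.30849738, 234.22011406],
       [  0.        ,   0.        ,   1.        ]]), 'tool_from_camera': array([[ 4.20156760e-04,  9.62334874e-01,  2.71866535e-01,
         7.50350526e+01],
       [ 9.99999819e-01, -5.21229740e-04,  2.99561961e-04,
        -5.49022377e-01],
       [ 4.29983846e-04,  2.71866360e-01, -9.62334919e-01,
        -1.43407070e+02],
       [ 0.00000000e+00,  0.00000000e+00,  0.00000000e+00,
         1.00000000e+00]])}
```

View pics/top.png

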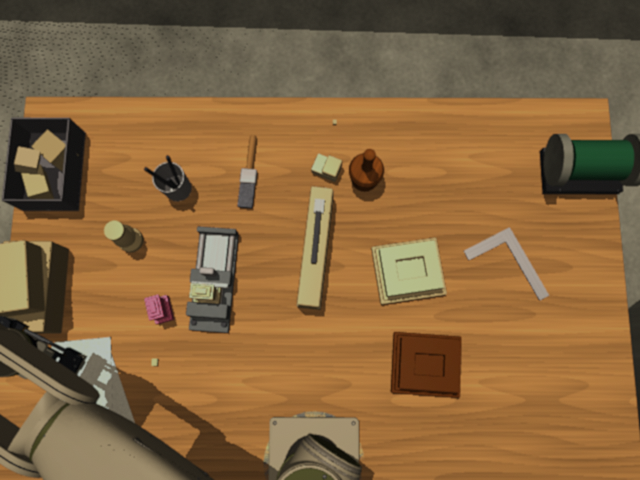

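View pics/scene.png

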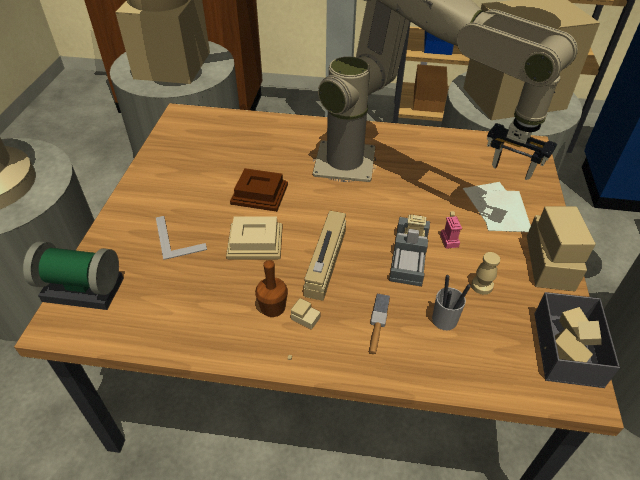

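The top view shows these candidates:
- **Finial:** limestone one in the vise at (205,292), with the lug at (207,272). The pink one at (158,308) is the look-alike.
- **Plinth:** pale one at (408,270). The brown one at (427,365) is the look-alike.
- **Moulding and chisel:** at (316,247).

The pale plinth and the limestone finial standing in the vise fit the description. I'll confirm both in an enlarged crop.

```bash
cat > m.py <<'E'
from h import *
def rect(P,box,zl,zh,tag):
    u0,v0,u1,v1=box; q=P[v0:v1,u0:u1].reshape(-1,3); q=q[np.isfinite(q).all(1)]
    q=q[(q[:,2]>zl)&(q[:,2]<zh)]
    if len(q)<10: print(tag,len(q)); return
    c,s,a=cv2.minAreaRect(q[:,:2].astype(np.float32))
    print(tag,len(q),"c",np.round(c,1),"size",np.round(s,1),"ang",round(a,1),"z",np.round(np.percentile(q[:,2],[10,50,90]),1), "mean",q.mean(0).round(1))
E
python3 - <<'E'
from m import *
B={"top":dict(plinth=(365,230,455,310),mould=(290,180,340,315),vise=(180,220,245,340),pink=(140,290,180,330)),
 "scene":dict(plinth=(220,205,290,265),mould=(300,205,352,305),vise=(385,205,435,290),pink=(440,205,465,255))}
for n in B:
    P=np.load(n+".npz")["P"]; print(n, "table", np.nanmedian(P[330:345,330:380,2]) if n=="top" else np.nanmedian(P[210:240,360:380,2]))
    rect(P,B[n]["plinth"],50,75,"plinthtop"); rect(P,B[n]["plinth"],35,50,"socketfloor");rect(P,B[n]["plinth"],20,75,"plinth all")
    rect(P,B[n]["mould"],75,110,"mouldtop"); rect(P,B[n]["mould"],15,110,"mould all");rect(P,B[n]["mould"],91,115,"chisel")
    b=B[n]["vise"]
    rect(P,b,15,180,"vise all");rect(P,b,55,72,"jaws");rect(P,b,103,135,"fintop/lug");rect(P,b,120,135,"fintop")
    rect(P,b,106,118,"lugtop"); rect(P,B[n]["pink"],15,110,"pink")
a=cv2.resize(cv2.imread("pics/top.png")[215:345,175:250],None,fx=4.5,fy=4.5,interpolation=2)
b=cv2.resize(cv2.imread("pics/top.png")[215:345,355:460],None,fx=4.2,fy=4.5,interpolation=2)
cv2.imwrite("pics/crop.png",np.hstack([a,b])[:590,:800])
E
```

```text
top table 0.9197047928071242
plinthtop 2216 c [ 470.3 -242.2] size [121.2 141.2] ang 8.9 z [56.3 60.6 64.6] mean [ 469.3 -241.9   60.5]
socketfloor 587 c [ 463.3 -240.7] size [125.1 142.3] ang 5.8 z [39.8 44.1 48.1] mean [ 467.8 -239.8   44. ]
plinth all 3446 c [ 469.5 -241.6] size [149.2 168.9] ang 8.9 z [26.9 58.2 63.8] mean [ 464.9 -238.2   51.3]
mouldtop 2714 c [522.1  -3.5] size [ 56.1 300.4] ang 83.8 z [81.8 86.2 94.6] mean [517.7  -3.2  87. ]
mould all 2918 c [542.8  -6. ] size [ 60.  342.8] ang 83.7 z [80.1 85.8 94.1] mean [515.4  -4.5  84.3]
chisel 442 c [519.1  -1.5] size [ 51.1 291.3] ang 82.7 z [ 91.7  95.8 100.4] mean [547.6  -6.   96. ]
vise all 4114 c [443.8 255.9] size [102.8 260.2] ang 86.1 z [ 19.2  42.8 110.7] mean [441.1 251.4  50.9]
jaws 1234 c [458.8 254.7] size [100.9 225.5] ang 86.5 z [58.9 64.2 68.2] mean [404.2 255.5  63.9]
fintop/lug 459 c [424.2 262.3] size [56.3 76.1] ang 85.4 z [110.6 117.  125.5] mean [414.  260.7 117.7]
fintop 153 c [421.7 261.2] size [49.6 69.6] ang 81.7 z [120.8 123.8 127.7] mean [403.7 262.2 124.1]
lugtop 248 c [424.2 262.3] size [5
[... 734 characters left out ...]
el 172 c [5.368e+02 4.000e-01] size [ 20.6 215.2] ang 85.2 z [91.9 95.  98.7] mean [557.2  -2.   95.2]
vise all 2025 c [466.2 258.6] size [100.1 234.3] ang 86.2 z [ 25.3  48.  107.7] mean [476.8 257.6  53.8]
jaws 425 c [462.7 258.8] size [ 99.5 227.2] ang 86.2 z [57.2 61.8 66.4] mean [427.2 258.4  61.8]
fintop/lug 223 c [429.2 270. ] size [81.  56.4] ang 1.0 z [107.9 114.3 123.5] mean [424.5 265.5 115.1]
fintop 51 c [410.8 268.2] size [41.1 27.6] ang 80.5 z [121.  122.6 128.1] mean [411.4 266.6 123.7]
lugtop 146 c [429.2 270. ] size [81.  56.4] ang 1.0 z [107.9 112.4 116.5] mean [429.9 263.9 112.3]
pink 428 c [374.  386.6] size [68.7 43.9] ang 18.5 z [20.9 58.  90.1] mean [383.8 385.6  56.7]
```

View pics/crop.png

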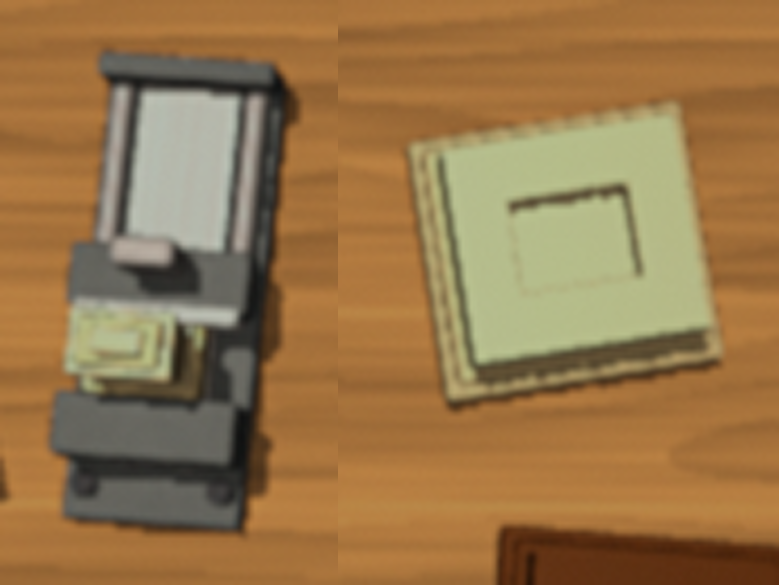

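The crop confirms it: the pale finial stands in the vise with the lug behind it, at about crop (120,340). The pale plinth's socket is centred at about crop (575,240). I'll move above the vise and measure with the wrist camera.

Call:
{"op": "play_rows", "data": {
  "steps": [
    [[0.4,-0.76,0.1,0,0,0.46,1],[0.4,-0.76,0.1,0,0,0.46,1],[0.4,-0.76,0.1,0,0,0.46,1],[0.4,-0.76,0.1,0,0,0.46,1],[0.4,-0.76,0.1,0,0,0.46,1],[0.4,-0.76,0.1,0,0,0.46,1],[0,0,0,0,0,0,1],[0,0,0,0,0,0,1]]
  ],
  "force": 25
}}

```text
time: 1.15
tool_pos: [404.1, 267.2, 276.4]
tool_rot: [3.141, -0.001, 3.077]
wrist_force: [-0.1, 0.8, 0.1]
gripper_width: 93.0
finger_force: 0.0
```

```bash
cat >> m.py <<'E'
def wrist(tag):
    o=robot.get_obs(); im,d=vision.grab_frame("wrist"); p=vision.camera_params("wrist"); T=np.array(p["tool_from_camera"])
    R=Rot(o["tool_rot"]); 
    q=dict(mtx=p["mtx"],rotation=Rotation.from_matrix(R@T[:3,:3]).as_euler("xyz"),origin=R@T[:3,3]+o["tool_pos"])
    P=cloud("wrist",d,q); np.savez(f"w_{tag}.npz",im=im,d=d,P=P); cv2.imwrite(f"pics/w_{tag}.png",im[...,::-1])
    print(o["time"],o["tool_pos"].round(1),o["tool_rot"].round(4),o["gripper_width"],o["joint_positions"].round(2),o["wrist_force"].round(1))
    return im,d,P
E
python3 - <<'E'
from m import *
im,d,P=wrist("a")
for z in range(20,140,5):
    print(z,(np.abs(P[...,2]-z)<2.5).sum(),end="; ")
E
```

```text
1.15 [404.1 267.2 276.4] [ 3.1413e+00 -6.0000e-04  3.0766e+00] 93.03946513232246 [ 0.48 -0.2   1.75  0.    1.6  -1.03] [-0.1  0.8  0.1]
20 4429; 25 2013; 30 4359; 35 2508; 40 1436; 45 690; 50 1408; 55 1777; 60 2274; 65 6703; 70 619; 75 840; 80 1174; 85 8082; 90 1338; 95 742; 100 81; 105 85; 110 620; 115 1388; 120 1168; 125 608; 130 1; 135 0;
```

View pics/w_a.png

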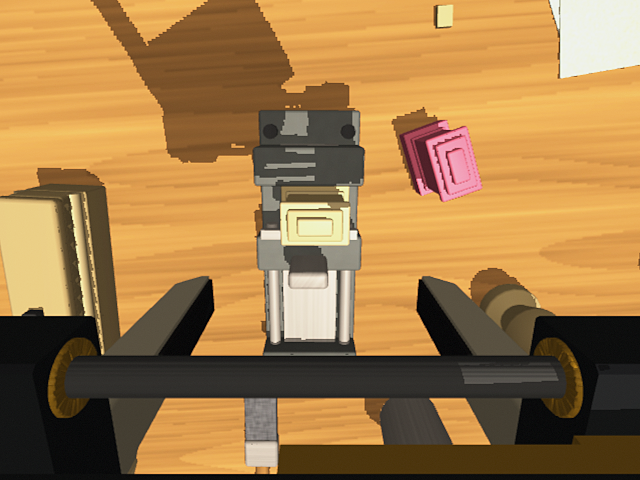

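The wrist view shows the finial cap at (315,225), the lug at (308,275), the moulding at left and the pink look-alike at right. Next I'll measure the lug and finial.

```bash
python3 - <<'E'
from m import *
P=np.load("w_a.npz")["P"]
rect(P,(270,180,360,250),108,120,"cap"); rect(P,(270,180,360,250),108,135,"cap+top"); rect(P,(290,205,340,250),122,131,"top step")
rect(P,(280,262,335,280),105,119,"lug top")
rect(P,(280,262,335,295),72,119,"lug all")
rect(P,(245,140,375,190),60,70,"fixed jaw"); rect(P,(245,228,375,272),58,70,"sliding jaw")
rect(P,(285,180,355,215),48,60,"foot")
E
```

```text
cap 1792 c [406.6 265.7] size [56.  36.1] ang 86.3 z [113.1 114.5 119.6] mean [403.9 265.6 115.4]
cap+top 3098 c [406.6 265.7] size [56.  36.1] ang 86.3 z [113.5 119.5 125.2] mean [404.6 265.7 118.5]
top step 628 c [407.6 267.1] size [22.  34.3] ang 5.4 z [124.  125.2 126.1] mean [405.9 266.  125.1]
lug top 378 c [451.3 257.1] size [33.1  7.6] ang 85.4 z [107.2 111.  112.7] mean [450.7 257.1 110.5]
lug all 1046 c [455.3 256.7] size [33.9 15.3] ang 86.9 z [ 91.3 110.8 112.8] mean [452.6 257.1 106.2]
fixed jaw 4298 c [366.5 262.6] size [99.9 35. ] ang 86.2 z [62.1 63.3 64.3] mean [365.7 262.7  63.3]
sliding jaw 2627 c [444.7 257.3] size [100.  41.] ang 86.3 z [62.2 63.4 64.3] mean [446.7 254.8  63.3]
foot 579 c [392.2 268.9] size [59.5 14.4] ang 84.9 z [52.6 53.8 59.2] mean [389.5 270.5  54.9]
```

Call:
{"op": "play_rows", "data": {
  "steps": [
    [[0.85,-0.17,0,0,0,0,1],[0,0,-0.74,0,0,0,1],[0,0,-0.74,0,0,0,1],[0,0,-0.74,0,0,0,1],[0,0,-0.75,0,0,0,1],[0,0,0,0,0,0,1],[0,0,0,0,0,0,0.25],[0,0,0,0,0,0,0.25],[0,0,0,0,0,0,0.25],[0,0,0,0,0,0,0.25],[0,0,0,0,0,0,0.25],[0,0,0,0,0,0,0.25]]
  ],
  "force": 25
}}

```text
time: 2.7
tool_pos: [455.3, 256.7, 98.5]
tool_rot: [-3.142, -0.0, 3.078]
wrist_force: [-0.8, 0.1, 0.8]
gripper_width: 37.7
finger_force: 0.0
```

Call:
{"op": "play_rows", "data": {
  "steps": [
    [[0,0,0,0,0,0,0.25],[0,0,0,0,0,0,0.25],[0,0,0,0,0,0,0.25],[0,0,0,0,0,0,0.25]]
  ]
}}

```text
time: 3.2
tool_pos: [455.4, 257.8, 98.4]
tool_rot: [3.14, 0.0, 3.078]
wrist_force: [2.0, 6.9, -2.0]
gripper_width: 33.6
finger_force: 25.0
```

Call:
{"op": "play_rows", "data": {
  "steps": [
    [[0.09,-0.006,0,0,0,0,0.25],[0.09,-0.006,0,0,0,0,0.25],[0.09,-0.006,0,0,0,0,0.25],[0.09,-0.006,0,0,0,0,0.25],[0.09,-0.006,0,0,0,0,0.25],[0.09,-0.006,0,0,0,0,0.25],[0.09,-0.006,0,0,0,0,0.25],[0.09,-0.006,0,0,0,0,0.25],[0,0,0,0,0,0,0.25],[0,0,0,0,0,0,0.25],[0,0,0,0,0,0,0.25]]
  ]
}}

```text
time: 4.58
tool_pos: [498.3, 255.0, 98.4]
tool_rot: [3.14, -0.0, 3.078]
wrist_force: [-0.9, 5.0, -0.6]
gripper_width: 33.7
finger_force: 25.0
```

Call:
{"op": "play_rows", "data": {
  "steps": [
    [[0,0,0,0,0,0,1],[0,0,0,0,0,0,1],[0,0,0,0,0,0,1],[0,0,0.5,0,0,0,1],[0,0,0.8,0,0,0,1],[0,0,0.8,0,0,0,1],[0,0,0.8,0,0,0,1],[-0.77,0.1,0,0,0,0,1],[-0.77,0.1,0,0,0,0,1],[0,0,0,0,0,0,1],[0,0,0,0,0,0,1]]
  ]
}}

```text
time: 5.95
tool_pos: [406.5, 265.9, 272.7]
tool_rot: [3.141, 0.001, 3.078]
wrist_force: [-0.4, 0.5, 0.5]
gripper_width: 93.3
finger_force: 0.0
```

```bash
python3 - <<'E'
from m import *
im,d,P=wrist("b")
rect(P,(250,160,380,265),108,120,"cap"); 
rect(P,(260,265,345,340),72,119,"lug all")
rect(P,(245,100,375,190),60,70,"fixed jaw");rect(P,(245,220,375,340),60,70,"slj")
E
```

```text
5.95 [406.5 265.9 272.7] [3.1414e+00 1.0000e-03 3.0784e+00] 93.2809157983065 [ 0.47 -0.2   1.75 -0.    1.59 -1.03] [-0.4  0.5  0.5]
cap 1796 c [406.5 265.6] size [56.2 36.3] ang 86.1 z [113.2 114.5 119.7] mean [403.8 265.8 115.5]
lug all 1316 c [498.3 253.8] size [34.  16.1] ang 86.0 z [ 80.1 107.9 112.6] mean [494.6 254.2 101.2]
fixed jaw 4429 c [366.3 262.5] size [99.9 34.6] ang 86.4 z [62.2 63.3 64.3] mean [366.  262.6  63.2]
slj 3493 c [487.3 254.5] size [99.8 40.4] ang 86.2 z [62.3 63.4 64.4] mean [485.  254.7  63.4]
```

View pics/w_b.png

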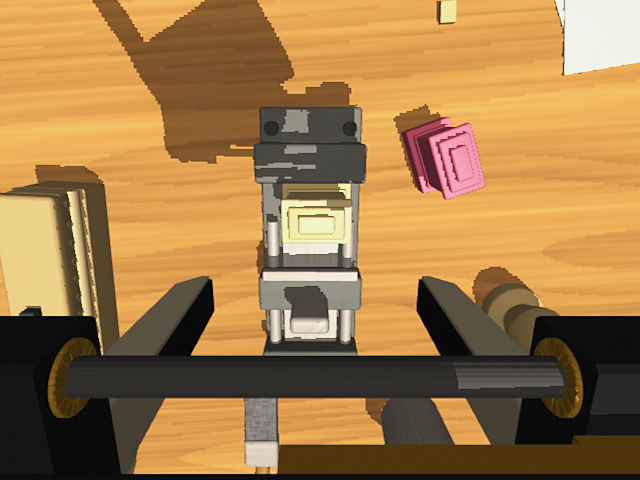

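The jaw is open about 44 mm (lug at 498.3) and the finial hasn't moved. I'll descend onto its shaft.

Call:
{"op": "play_rows", "data": {
  "steps": [
    [[0,0,-0.79,0,0,0,1],[0,0,-0.79,0,0,0,1],[0,0,-0.79,0,0,0,1],[0,0,-0.79,0,0,0,1],[0,0,0,0,0,0,1],[0,0,0,0,0,0,0.4],[0,0,0,0,0,0,0.4],[0,0,0,0,0,0,0.4],[0,0,0,0,0,0,0.4],[0,0,0,0,0,0,0.4],[0,0,0,0,0,0,0.4],[0,0,0,0,0,0,0.4]]
  ],
  "force": 40
}}

```text
time: 7.5
tool_pos: [406.7, 266.3, 83.7]
tool_rot: [3.141, 0.001, 3.078]
wrist_force: [-0.7, 0.9, 6.3]
gripper_width: 55.1
finger_force: 40.0
```

Call:
{"op": "play_rows", "data": {
  "steps": [
    [[0,0,0,0,0,0,0.4],[0,0,0,0,0,0,0.4],[0,0,0,0,0,0,0.4]]
  ]
}}

```text
time: 7.88
tool_pos: [406.6, 266.3, 83.6]
tool_rot: [3.141, 0.001, 3.078]
wrist_force: [0.5, 0.4, 6.4]
gripper_width: 55.5
finger_force: 40.0
```

The width is 55.5 mm where the 50 mm shaft was expected, so something is off. I'll look.

```bash
python3 - <<'E'
from m import *
im,d,P=wrist("c")
s,ds=vision.grab_frame("scene"); Ps=cloud("scene",ds); np.savez("s2.npz",im=s,P=Ps)
a=cv2.resize(s[180:290,370:470,::-1],None,fx=4,fy=4,interpolation=2)
b=cv2.resize(im[150:450,160:480,::-1],None,fx=1.24,fy=1.466)
cv2.imwrite("pics/c.png",np.hstack([a,b]))
rect(P,(270,200,380,340),108,121,"cap"); rect(P,(270,200,380,340),121,131,"top");
E
```

```text
7.875 [406.6 266.3  83.6] [3.1408e+00 1.2000e-03 3.0784e+00] 55.53184039605535 [ 0.47 -0.04  1.96  0.    1.22 -1.03] [0.5 0.4 6.4]
cap 3714 c [391.8 269.7] size [35.3  7.5] ang 85.9 z [111.8 114.5 119.2] mean [391.9 269.6 115. ]
top 11 c [393.9 268.2] size [27.6  0.6] ang 86.0 z [121.1 121.2 121.5] mean [393.9 268.4 121.2]
```

View pics/c.png

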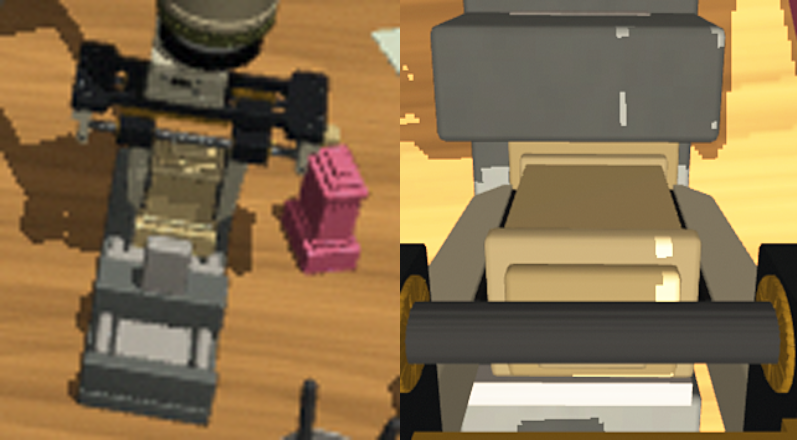

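```bash
python3 - <<'E'
from m import *
for f,pos,rot,w in (("b",[406.5,265.9,272.7],[3.1414,.001,3.0784],93.28),("c",[406.6,266.3,83.6],[3.1408,.0012,3.0784],55.53)):
    P=np.load(f"w_{f}.npz")["P"]; q=(P-np.array(pos))@Rot(rot); q=q.reshape(-1,3)
    for s in (1,-1):
        print(f,s,w/2)
        for z in range(-60,26,5):
            m=(abs(q[:,2]-z)<2.5)&(q[:,1]*s>20)&(q[:,1]*s<w/2+16)&(abs(q[:,0])<20)
            if m.sum()>4: 
                e=q[m]; print(z, m.sum(), "y min/5/50%",np.round(np.percentile(e[:,1]*s,[0,5,50]),1),"x",np.round(np.percentile(e[:,0],[2,98]),1))
E
```

```text
b 1 46.64
-60 541 y min/5/50% [46.2 46.7 47.2] x [-5.3 10.5]
-55 465 y min/5/50% [46.4 46.7 47.2] x [-8.8  6.1]
-50 301 y min/5/50% [46.4 46.7 47.2] x [-9.4  2.5]
-45 171 y min/5/50% [46.5 46.7 47.1] x [-9.5 -1. ]
-40 368 y min/5/50% [45.6 47.  52.3] x [-9.3  9.6]
-35 539 y min/5/50% [45.  45.6 52.4] x [5.1 9.7]
-30 528 y min/5/50% [45.1 45.5 51.3] x [2.5 9.5]
-25 515 y min/5/50% [45.  45.4 50.2] x [-0.6  9.5]
-20 492 y min/5/50% [45.1 45.4 48.8] x [-3.6  9.4]
-15 473 y min/5/50% [45.1 45.4 47.9] x [-6.5  9.4]
-10 425 y min/5/50% [45.  45.4 47.4] x [-7.1  9.3]
-5 400 y min/5/50% [45.1 45.4 47.4] x [-6.8  9.4]
0 346 y min/5/50% [45.1 45.4 47.2] x [-7.3  9.3]
5 316 y min/5/50% [45.1 45.4 47.2] x [-7.4  9.3]
10 294 y min/5/50% [45.1 45.4 47.2] x [-7.1  9.3]
15 250 y min/5/50% [45.2 45.4 47. ] x [-7.6  9.3]
20 181 y min/5/50% [45.2 45.4 45.8] x [-7.3  9.1]
25 13 y min/5/50% [45.6 45.7 46.8] x [-3.3  8.8]
b -1 46.64
-60 754 y min/5/50% [48.  48.4 48.8] x [-10.7  10.1]
-55 472 y min/5/50% [48.1 48.4 48.9] x [-10.    6.2]
-50 305 y min/5/50% [48.2 48.4 48.8] x [-9.4  2.4]
-45 180 y min/5/50
[... 1880 characters left out ...]
 min/5/50% [20.1 25.7 32.9] x [-9.1 10.9]
-35 663 y min/5/50% [20.  20.4 30.2] x [-11.3  12.8]
-30 1482 y min/5/50% [20.  21.1 26.3] x [-16.4  18.1]
-25 387 y min/5/50% [20.  23.  35.6] x [ 7.4 18.1]
-20 297 y min/5/50% [20.2 21.8 36.2] x [ 8.2 15.3]
-15 303 y min/5/50% [20.1 20.8 35.1] x [ 8.2 15.3]
-10 272 y min/5/50% [20.  20.9 35.3] x [ 8.3 15.3]
-5 283 y min/5/50% [20.1 21.  33.8] x [ 7.5 15.4]
0 271 y min/5/50% [20.  21.2 33.3] x [ 7.  15.2]
5 240 y min/5/50% [20.  21.1 32.8] x [ 7.3 15.2]
10 223 y min/5/50% [20.1 21.1 32.3] x [ 7.1 15.2]
15 192 y min/5/50% [20.1 21.  32. ] x [ 7.1 15.3]
20 125 y min/5/50% [20.1 20.7 30.1] x [ 7.  15.4]
25 158 y min/5/50% [20.  20.4 24.5] x [ 8.2 17.3]
```

The pads turn out to be 60 mm long, so they bear on the 56 mm cap, flat and square, instead of the shaft. That still holds 0.38 kg from above the centre of mass. I'll raise the grip force, lift slowly and check for slip.

Call:
{"op": "play_rows", "data": {
  "steps": [
    [[0,0,0,0,0,0,0.4],[0,0,0.05,0,0,0,0.4],[0,0,0.08,0,0,0,0.4],[0,0,0.12,0,0,0,0.4],[0,0,0.12,0,0,0,0.4],[0,0,0.12,0,0,0,0.4],[0,0,0.12,0,0,0,0.4],[0,0,0.12,0,0,0,0.4],[0,0,0.08,0,0,0,0.4],[0,0,0,0,0,0,0.4],[0,0,0,0,0,0,0.4]]
  ],
  "force": 50
}}

```text
time: 9.35
tool_pos: [405.9, 265.9, 131.2]
tool_rot: [-3.141, -0.0, 3.078]
wrist_force: [-0.3, 0.0, -2.8]
gripper_width: 55.2
finger_force: 50.0
```

```bash
cat >> m.py <<'E'
def held(f,pos,rot):
    """finial in tool frame"""
    P=np.load(f"w_{f}.npz")["P"]; q=((P-np.array(pos))@Rot(rot))[180:420,150:500].reshape(-1,3)
    q=q[np.isfinite(q).all(1)]
    for nm,m in (("shaft face",(q[:,0]>10)&(q[:,0]<25)&(abs(q[:,1])<20)&(q[:,2]>-20)&(q[:,2]<18)),
                 ("cap top",(abs(q[:,1])<24)&(q[:,2]>-38)&(q[:,2]<-28)&(q[:,0]>10)&(q[:,0]<18)),
                 ("foot top",(abs(q[:,1])<30)&(q[:,2]>20)&(q[:,2]<40)&(q[:,0]>8)&(q[:,0]<26))):
        e=q[m]
        if len(e)>10:
            A=np.c_[e[:,1],e[:,2] if nm=="shaft face" else e[:,0],np.ones(len(e))]; t=e[:,0] if nm=="shaft face" else e[:,2]
            c=np.linalg.lstsq(A,t,rcond=None)[0]
            print(nm,len(e),"mean",e.mean(0).round(1),"y",np.percentile(e[:,1],[1,99]).round(1),"x",np.percentile(e[:,0],[1,50,99]).round(1),"slopes",c.round(3))
E
python3 - <<'E'
from m import *
im,d,P=wrist("d"); o=robot.get_obs(); held("c",[406.6,266.3,83.6],[3.1408,.0012,3.0784]); held("d",o["tool_pos"],o["tool_rot"])
E
```

```text
9.35 [405.9 265.9 131.2] [-3.1414e+00 -4.0000e-04  3.0782e+00] 55.217579828474 [ 0.47 -0.1   1.93 -0.    1.32 -1.03] [-0.3  0.  -2.8]
shaft face 4012 mean [14.9  0.  -3. ] y [-19.6  19.6] x [14.3 14.9 15.5] slopes [-3.0000e-03 -0.0000e+00  1.4901e+01]
cap top 5262 mean [ 13.8  -0.1 -32.7] y [-23.4  23.4] x [10.1 13.1 17.9] slopes [ 3.000e-03  9.300e-01 -4.553e+01]
foot top 3162 mean [18.2  0.3 25.8] y [-29.5  29.6] x [ 9.1 17.1 25.9] slopes [-0.    -0.393 32.993]
shaft face 3993 mean [14.9 -0.1 -3. ] y [-19.6  19.6] x [14.3 14.9 15.5] slopes [-3.0000e-03 -0.0000e+00  1.4857e+01]
cap top 5261 mean [ 13.9  -0.2 -32.7] y [-23.3  23.3] x [10.1 13.1 17.9] slopes [ 2.0000e-03  9.3000e-01 -4.5578e+01]
foot top 3705 mean [18.2  0.2 29.1] y [-29.6  29.5] x [ 9.3 17.9 22.2] slopes [7.000e-03 1.059e+00 9.829e+00]
```

It's held rigidly, square and centred, with the underside at TCP − 53.6 mm. Next I'll raise it and carry it over the moulding.

Call:
{"op": "play_rows", "data": {
  "steps": [
    [[0,0,0.15,0,0,0,0.4],[0,0,0.3,0,0,0,0.4],[0,0,0.3,0,0,0,0.4],[0,0,0.25,0,0,0,0.4],[0,-0.15,0.05,0,0,0,0.4],[0,-0.3,0,0,0,0,0.4],[0.1,-0.5,0,0,0,0,0.4],[0.1,-0.5,0,0,0,0,0.4],[0.1,-0.5,0,0,0,0,0.4],[0.1,-0.5,0,0,0,0,0.4],[0.1,-0.5,0,0,0,0,0.4],[0,-0.5,0,0,0,0,0.4]]
  ]
}}

```text
time: 10.9
tool_pos: [435.3, 56.8, 193.4]
tool_rot: [-3.141, -0.002, 3.077]
wrist_force: [-0.2, 0.2, -2.2]
gripper_width: 55.4
finger_force: 50.0
```

Call:
{"op": "play_rows", "data": {
  "steps": [
    [[0,-0.5,0,0,0,0.15,0.4],[0,-0.5,0,0,0,0.15,0.4],[0,-0.5,0,0,0,0.15,0.4],[0,-0.5,0,0,0,0.15,0.4],[0,-0.5,0,0,0,0.15,0.4],[0,-0.5,0,0,0,0.15,0.4],[0,-0.5,0,0,0,0.15,0.4],[0,-0.5,0,0,0,0.15,0.4],[0,-0.5,0,0,0,0.15,0.4],[0,-0.35,0,0,0,0.15,0.4],[0,-0.2,0,0,0,0.08,0.4],[0,0,0,0,0,0,0.4]]
  ]
}}

```text
time: 12.4
tool_pos: [435.3, -244.6, 193.8]
tool_rot: [3.141, -0.001, -2.986]
wrist_force: [0.9, -0.9, -3.1]
gripper_width: 55.3
finger_force: 50.0
```

Call:
{"op": "play_rows", "data": {
  "steps": [
    [[0.2,0,0,0,0,0,0.4],[0.4,0,0,0,0,0,0.4],[0.5,0,0,0,0,0,0.4],[0.5,0,0,0,0,0,0.4],[0.3,0,0,0,0,0,0.4],[0.15,0,0,0,0,0,0.4],[0,0,0,0,0,0,0.4],[0,0,0,0,0,0,0.4]]
  ]
}}

```text
time: 13.4
tool_pos: [558.7, -243.9, 194.3]
tool_rot: [3.141, -0.0, -2.984]
wrist_force: [0.6, 0.6, -2.5]
gripper_width: 55.6
finger_force: 50.0
```

```bash
python3 - <<'E'
from m import *
im,d,P=wrist("e"); o=robot.get_obs(); print(o["finger_force"]); held("e",o["tool_pos"],o["tool_rot"])
u=(P[:,:,0]<540)
m=P.copy(); 
rect(P,(0,0,640,300),54,66,"plinth top"); rect(P,(0,0,640,300),40,49,"socket floor");rect(P,(0,0,640,300),20,66,"plinth")
E
```

```text
13.4 [ 558.7 -243.9  194.3] [ 3.1414e+00 -5.0000e-04 -2.9843e+00] 55.575222997516015 [-0.5   0.18  1.52 -0.    1.44 -2.22] [ 0.6  0.6 -2.5]
49.99802112579346
shaft face 3997 mean [15.   0.  -2.9] y [-19.6  19.6] x [14.4 15.  15.6] slopes [-3.0000e-03  0.0000e+00  1.5001e+01]
cap top 5215 mean [ 13.9  -0.1 -32.5] y [-23.3  23.3] x [10.1 13.2 17.9] slopes [ 2.0000e-03  9.3900e-01 -4.5535e+01]
foot top 3718 mean [18.3  0.3 29.2] y [-29.5  29.5] x [ 9.1 17.9 22.3] slopes [7.0000e-03 1.0480e+00 1.0122e+01]
plinth top 33361 c [ 483.4 -172.2] size [307.3 156.4] ang 81.1 z [58.3 59.4 60.4] mean [ 472.5 -227.1   59.3]
socket floor 8384 c [ 507.8 -155.3] size [258.8 138.8] ang 84.1 z [42.4 43.4 44.8] mean [ 475.2 -225.1   43.6]
plinth 48583 c [ 494.7 -177.9] size [310.4 185.2] ang 85.0 z [39.1 58.9 60.2] mean [ 478.4 -203.5   53.2]
```

View pics/w_e.png

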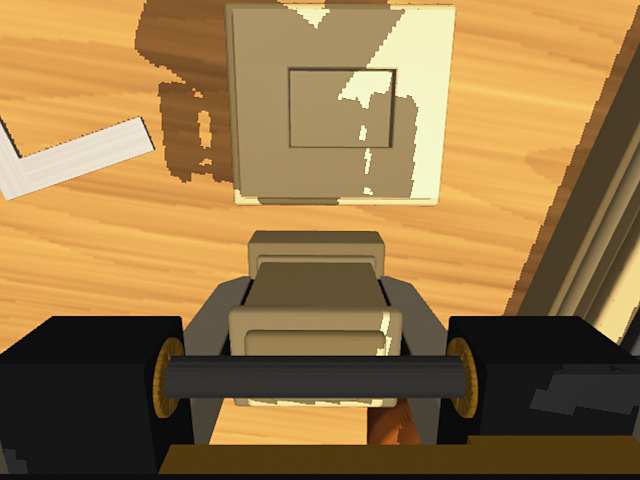

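The view shows the plinth whole at (230–455, 5–205), the socket mouth at (289–396, 68–148), and the finial at (315,300), clear of both. Next I'll fit the mouth.

```bash
python3 - <<'E'
from m import *
P=np.load("w_e.npz")["P"]; o=robot.get_obs(); T=np.array(vision.camera_params("wrist")["tool_from_camera"])
C=Rot(o["tool_rot"])@T[:3,3]+o["tool_pos"]
rect(P,(215,0,465,212),56,64,"plinth top"); rect(P,(215,0,465,212),24,64,"plinth")
b=P[50:170,270:415].reshape(-1,3); top=abs(b[:,2]-59.4)<3
def mouth(z0):
    h=b[~top & (b[:,2]<z0-4)]; h=C+(h-C)*((z0-C[2])/(h[:,2]-C[2]))[:,None]
    c,s,a=cv2.minAreaRect(h[:,:2].astype(np.float32)); print("mouth",len(h),np.round(c,1),np.round(s,1),round(a,2)); return np.array(c)
c=mouth(59.4)
print("shift to go (units of 60mm)",(c-o["tool_pos"][:2])/60, "yaw tool deg",np.degrees(o["tool_rot"][2]), "dz to TCP 128.6",(128.6-o["tool_pos"][2])/60)
E
```

```text
plinth top 31008 c [ 472.6 -240.6] size [120.4 140.7] ang 8.8 z [58.5 59.4 60.3] mean [ 468.3 -241.3   59.4]
plinth 39764 c [ 474.4 -241.6] size [132.6 153.3] ang 8.7 z [43.3 59.1 60.2] mean [ 469.6 -241.5   55.7]
mouth 8175 [ 473.8 -240.7] [52.  70.2] 8.94
shift to go (units of 60mm) [-1.41398144  0.0557369 ] yaw tool deg -171.00465566107607 dz to TCP 128.6 -1.0976958772519458
```

Plinth centre (472.6, −240.6), mouth (473.8, −240.7), sizes and yaw 8.9° all agree with the text, and the tool is at 9.0°. I'll move over the socket and lower.

Call:
{"op": "play_rows", "data": {
  "steps": [
    [[-0.2,0.05,0,0,0,0,0.4],[-0.4,0,0,0,0,0,0.4],[-0.4,0,0,0,0,0,0.4],[-0.3,0,0,0,0,0,0.4],[-0.12,0,0,0,0,0,0.4],[0,0,-0.2,0,0,0,0.4],[0,0,-0.3,0,0,0,0.4],[0,0,-0.3,0,0,0,0.4],[0,0,-0.2,0,0,0,0.4],[0,0,-0.08,0,0,0,0.4],[0,0,0,0,0,0,0.4],[0,0,0,0,0,0,0.4]]
  ]
}}

```text
time: 14.95
tool_pos: [474.4, -241.4, 130.4]
tool_rot: [-3.141, 0.001, -2.984]
wrist_force: [0.2, -0.1, -3.1]
gripper_width: 55.1
finger_force: 50.0
```

```bash
python3 - <<'E'
from m import *
im,d,P=wrist("f"); o=robot.get_obs(); held("f",o["tool_pos"],o["tool_rot"])
s,ds=vision.grab_frame("scene"); cv2.imwrite("pics/s3.png",cv2.resize(s[150:300,200:450,::-1],None,fx=3,fy=3))
t,dt=vision.grab_frame("top"); Pt=cloud("top",dt); rect(Pt,(180,220,245,340),103,122,"lug (jaw)")
E
```

```text
14.95 [ 474.4 -241.4  130.4] [-3.1407e+00  9.0000e-04 -2.9844e+00] 55.11897757137911 [-0.57  0.03  1.8  -0.    1.31 -2.3 ] [ 0.2 -0.1 -3.1]
shaft face 3990 mean [15.1 -0.  -3. ] y [-19.5  19.6] x [14.5 15.1 15.7] slopes [-3.000e-03  0.000e+00  1.512e+01]
cap top 5173 mean [ 13.9  -0.1 -32.7] y [-23.4  23.3] x [10.1 13.2 17.9] slopes [ 2.0000e-03  9.4700e-01 -4.5791e+01]
foot top 3717 mean [18.4  0.2 29.2] y [-29.5  29.5] x [ 9.2 18.  22.4] slopes [6.0000e-03 1.0320e+00 1.0216e+01]
lug (jaw) 97 c [496.3 251.8] size [33. 17.] ang 88.6 z [107.9 112.5 117.1] mean [495.9 251.4 112.4]
```

View pics/s3.png

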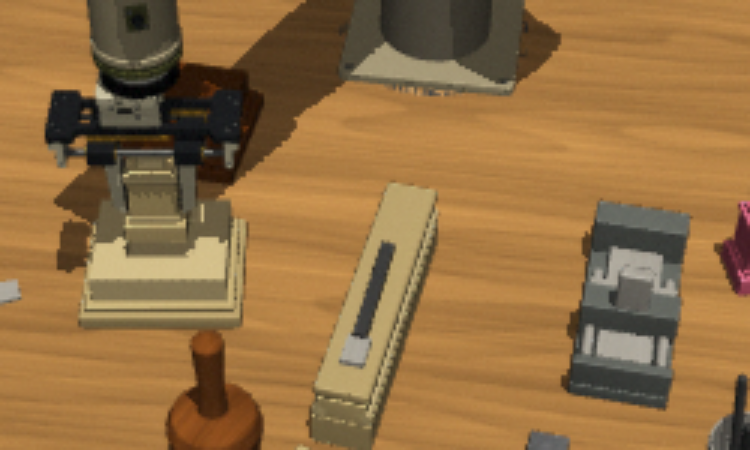

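The view shows the finial upright over the pale plinth's socket at (158,215), with the jaw open and the chisel still in place. It's within about 1.5 mm of centre, with its underside about 17 mm above the plinth. I'll let it settle and hand in.

Call:
{"op": "play_rows", "data": {
  "steps": [
    [[-0.01,0.01,-0.02,0,0,0,0.4],[0,0,0,0,0,0,0.4],[0,0,0,0,0,0,0.4],[0,0,0,0,0,0,0.4]]
  ]
}}

```text
time: 15.6
tool_pos: [473.3, -240.5, 128.4]
tool_rot: [-3.142, -0.0, -2.984]
wrist_force: [-0.3, 0.1, -2.7]
gripper_width: 55.3
finger_force: 50.0
```

```bash
python3 -c "
from cell import robot
o=robot.get_obs(); print(o['tool_pos'],o['finger_force'],o['gripper_width']); print(robot.sign_off())"
```

```text
[ 473.3067119  -240.4765049   128.44285283] 49.998080134391785 55.34663467225509
the job is handed in; nothing more can be done
None
```

Handed in (sign-off returned no verdict): by my measurements the finial is held upright and square within about 1 mm of the socket's centre, about 15 mm above the plinth, with the jaw open about 44 mm; the pads grip it by the cap, not the shaft.

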